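# Set out the stacked sample tins in their fitted stands

## Robot

A 6-joint arm with a two-finger parallel gripper is mounted at the origin on the work surface. World frame = base frame: x ahead of the robot, y to its left, z up, the work surface at z = 0. Lengths are in mm, angles in rad, forces in N, time in s.
With the tool pointing down it reaches from about 300 to 775 mm from the base axis. Payload 14.6 kg.
Tool frame: the origin (TCP) lies at the very end of the fingers, on their centre line; the grasp point (between the pads) lies 19 mm behind it; z points along the fingers, y is the line along which they close (so a half turn about z gives the same grasp; the last joint's range is limited). The gripper opens to 94 mm and grips with 3 to 60 N. Pads are 16 mm wide; open, the fingers measure 119 mm over their backs; the gripper's body (75 mm by 177 mm) begins 78 mm behind the grasp point.
Start: joints at [-1.256, 0.3, 1.521, -0, 1.321, -0.067], TCP at [204.918, -510.39, 205.446] pointing down, gripper open.
Joint ranges: [-3.03, 3.03], [-0.79, 2.21], [0.23, 2.52], [-1.04, 4.18], [0, 3.07], [-2.55, 2.55]. Speed limits (rad/s): [2.22, 2.22, 2.57, 3.14, 3.14, 3.14].

## Interface

Orientations are given as [roll, pitch, yaw] about the fixed x, y, z axes, in that order (R = Rz(yaw) Ry(pitch) Rx(roll)).
In Python, from cell import manip, eyes, ticket gives the robot as it stands. The module is installed in compiled form; this text tells all that it offers.
- The arm moves only by the tool arm_command, never from a script. Its argument "plan" is a list of rows, each a list of 5 numbers: the opening, from -1 (shut) to 1 (fully open), then the shift along the tool's x, y, z in m, then the turn about the tool's z in rad. In form: [[jaw, dx, dy, dz, roll], ...]. A call has 1 to 20 rows; each row shifts and turns the commanded pose from where the row before left it, along the tool's axes as they then stand; what a row does not reach is not made up. A row lasts 1/8 s, in which the tool goes at most 62.5 mm and 10.7 degrees, less where a joint would pass 70% of its speed; a pose out of reach is approached as far as the arm can. A call is refused whole if a number of a shift passes 0.0625 or a number of a turn 0.188, either way. A call with a gripper value outside its range is refused whole. The fingers move at their own pace and stop on an object; "newtons" is the grip in N (left out, the last holds). Time passes only in rows, so rows that do not move let the fingers close. It gives the time, the measured TCP pose, the force, the opening and the grip force at its end, in the units of the state.
- manip.read_state(): the state, without advancing time (a new reading comes with each control period).
- eyes.camera(name): name is "side" or "top"; returns a dict with "img" (420x560x3 uint8, blue, green, red), "z_map" (420x560 float32, mm along the optical axis (not along the pixel's ray), 0 where there is no reading), "fx", "fy", "cx", "cy" (pixels), "eye" and "orientation" of the camera in the world. Camera axes: x right, y down, z forward; pixel columns grow to the right and rows downward; lengths in mm; the calibration is good to about 2 mm. A picture is of the moment at which its call begins.
- ticket.sign_off(): hands the job in; it is judged then, once.
The state is a dict: "clock": time; "joints": joint angles; "qd": joint speeds; "effort": joint torques, N m; "eef_pos": TCP position; "eef_rot": TCP orientation; "wrist_force": force on the tool from outside, world axes, zero at the start; "moment": the same for the moment, N m; "finger_gap": finger opening in mm; "finger_force": force on a finger pad.
Only numpy, scipy, OpenCV 4.12 (cv2) and the standard library are available. Lean on these libraries where they do the work, as an engineer would, in place of code of your own. Each camera call takes 0.05 s, during which the arm holds its last target. There are 200 camera calls.

## Task

The four aluminium sample tins have been left in one stack on the lab bench: take the stack apart and set each tin upright in the white stand whose recess fits it, sitting fully down on the recess floor, the smallest tin in the smallest recess and so on up. The largest tin has a flat on its side: turn it so that the flat matches the flat in its recess before it goes in. Set the tins down rather than dropping them, do not tip any over, and leave the two small capped vials standing.

Things in the scene. Friction and masses are not known exactly. Their poses are not given: they have to be found in the camera images.
- tin_a_mid (a point): Centre (half-way up) of the smallest tin: closed, aluminium, upright, 24 mm in diameter, 40 mm high; z up. Starts at the top of the stack, standing on tin_b. Plain round, yaw does not matter. Under 0.14 kg. Once seated its lower 9 mm is below the stand's rim: grip it 12 mm or more above its underside (so for all tins).
- tin_b_mid (a point): Centre (half-way up) of the second smallest tin: closed, aluminium, upright, 34 mm in diameter, 40 mm high; z up. Starts second from the top, standing on tin_c. Plain round, yaw does not matter. Under 0.14 kg. Once seated its lower 9 mm is below the stand's rim: grip it 12 mm or more above its underside (so for all tins).
- tin_c_mid (a point): Centre (half-way up) of the second largest tin: closed, aluminium, upright, 45 mm in diameter, 40 mm high; z up. Starts third from the top, standing on tin_d. Plain round, yaw does not matter. Under 0.14 kg. Once seated its lower 9 mm is below the stand's rim: grip it 12 mm or more above its underside (so for all tins).
- tin_d_mid (a point): Centre (half-way up) of the largest tin: closed, aluminium, upright, 64 mm in diameter, 40 mm high; z up. Starts at the bottom of the stack, standing on the bench. One flat is cut down its whole side, 23.5 mm from the axis on its own +x side (43 mm wide); along its y axis, parallel to the flat, it measures the full 64 mm. Mass 0.13 to 0.24 kg.
- stand_a: Stand with the smallest recess: low, round, white, dark recess floor, fixed, 51 mm across, 14 mm high; origin at the centre of its underside, z up. Recess 9 mm deep (floor 5 mm above the bench), 37 mm wide at the mouth, 29 at the floor, for the 24 mm tin. Plain round, yaw does not matter.
- stand_b: Stand with the second smallest recess: low, round, white, dark recess floor, fixed, 61 mm across, 14 mm high; origin at the centre of its underside, z up. Recess 9 mm deep (floor 5 mm above the bench), 47 mm wide at the mouth, 39 at the floor, for the 34 mm tin. Plain round, yaw does not matter.
- stand_c: Stand with the second largest recess: low, round, white, dark recess floor, fixed, 72 mm across, 14 mm high; origin at the centre of its underside, z up. Recess 9 mm deep (floor 5 mm above the bench), 58 mm wide at the mouth, 50 at the floor, for the 45 mm tin. Plain round, yaw does not matter.
- stand_d: Stand with the largest recess: low, round, white, dark recess floor, fixed, 90 mm across, 14 mm high; origin at the centre of its underside, z up. Recess 9 mm deep (floor 5 mm above the bench), 76 mm wide at the mouth, 68 at the floor, for the 64 mm tin. Its +x side is filled in to a flat, 29.5 mm from the axis at the mouth, 25.5 at the floor: the tin's flat must face it (tin +x along stand +x), else the tin rides up.
- vial_1_mid (a point): Centre (half-way up) of a small loose glass vial with a white cap, 22 mm in diameter and 52 mm high, standing upright on the bench; not to be knocked over.
- vial_2_mid (a point): Centre (half-way up) of a small loose glass vial with a white cap, 22 mm in diameter and 52 mm high, standing upright on the bench; not to be knocked over.
Things that resemble listed ones, but are neither listed nor needed, are in the scene too. Leave any blue or green look-alike of the part that bears tin_d_mid alone.

How it is judged (in metres and radians):
At the end, for the whole second after the job is handed in: Each tin rests in the stand of its size: within 7 mm of its axis, upright within 0.1 rad, on the recess floor (centre under 27.5 mm above the bench; 25 when seated), slower than 0.02 m/s; the largest tin's flat turned to the stand's within 0.25 rad; vials within 0.2 rad of upright (horizontal distance between tin_a_mid and stand_a below 0.007 m and z of tin_a_mid in the frame of stand_a below 0.0275 m and angle between each of tin_a_mid, tin_b_mid, tin_c_mid, tin_d_mid's own z axis and vertical below 0.1 rad and linear speed of each of tin_a, tin_b, tin_c, tin_d below 0.02 m/s and horizontal distance between tin_b_mid and stand_b below 0.007 m and z of tin_b_mid in the frame of stand_b below 0.0275 m and horizontal distance between tin_c_mid and stand_c below 0.007 m and z of tin_c_mid in the frame of stand_c below 0.0275 m and horizontal distance between tin_d_mid and stand_d below 0.007 m and z of tin_d_mid in the frame of stand_d below 0.0275 m and angle between the x axis of tin_d_mid and the x axis of stand_d, either way round below 0.25 rad and angle between each of vial_1_mid, vial_2_mid's own z axis and vertical below 0.2 rad); the robot touches nothing.
It fails at once if a tin is tipped over (leans more than 0.7 rad) (angle between any of tin_a_mid, tin_b_mid, tin_c_mid, tin_d_mid's own z axis and vertical above 0.7 rad).
It fails at once if a vial is knocked over (leans more than 0.6 rad) (angle between any of vial_1_mid, vial_2_mid's own z axis and vertical above 0.6 rad).
It fails at once if a tin is dropped (moves faster than 0.8 m/s, as after a fall of over 30 mm, while not gripped) ((linear speed of tin_a above 0.8 m/s and contact force between the fingers and tin_a below 0.1 N) or (linear speed of tin_b above 0.8 m/s and contact force between the fingers and tin_b below 0.1 N) or (linear speed of tin_c above 0.8 m/s and contact force between the fingers and tin_c below 0.1 N) or (linear speed of tin_d above 0.8 m/s and contact force between the fingers and tin_d below 0.1 N)).
It also fails if it takes over 128 s, if anything falls off the work surface, if the arm or the gripper's body presses on something with over 40 N, if the wrist force passes 120 N, or if a joint passes its speed limit or range.

## Working session

There is one attempt and no reset: what is moved stays moved. The work goes in short steps, Python scripts to look and compute and a tool call to move; the robot and the scene stay as the last step left them, time stands still between calls to the robot, and variables do not carry over. Pictures are saved under pics/ and viewed, at most 14 in all, crops included, and the job is handed in when it is done.

Besides the shell and the picture viewer there is one more tool, called after "Request:" by a JSON object that holds its "method" and its "body", one argument or row to a line. arm_command: Moves the arm, as the interface text tells. Its arguments: {"type":"object","properties":{"plan":{"type":"array"},"newtons":{"type":"number"}},"required":["plan"]}

```bash
mkdir -p pics; cat > h.py <<'E'
import numpy as np, cv2
from cell import manip, eyes, ticket
from scipy.spatial.transform import Rotation as R
def cam(n,save=None):
    c=eyes.camera(n)
    if save: cv2.imwrite('pics/'+save,c['img'])
    return c
def rot(c):
    o=np.array(c['orientation'],float)
    return o if o.shape==(3,3) else (R.from_euler('xyz',o).as_matrix() if o.size==3 else R.from_quat(o).as_matrix())
def ray(c,u,v,z):
    d=rot(c)@np.array([(u-c['cx'])/c['fx'],(v-c['cy'])/c['fy'],1]); e=np.array(c['eye'])
    return e+d*(z-e[2])/d[2]
def cloud(c):
    v,u=np.mgrid[:420,:560]; z=c['z_map']
    p=np.stack([(u-c['cx'])/c['fx']*z,(v-c['cy'])/c['fy']*z,z],-1)
    w=p@rot(c).T+np.array(c['eye']); w[z==0]=np.nan
    return w
E
python3 - <<'E'
from h import *
for n in('top','side'):
    c=cam(n,n+'1.png'); print(n,c['fx'],c['fy'],c['cx'],c['cy'],c['eye'],c['orientation'])
print(manip.read_state())
E
```

```text
top 464.56260818690805 464.56260818690805 272.4623612849191 210.35400443973415 [ 377.20869427  -47.84695165 1297.97413626] [-3.04395139  0.0166417  -1.5970989 ]
side 499.50449019625273 499.50449019625273 276.4206737018012 205.0043451251542 [169.41372329 729.75320849 593.22319905] [-2.10617924 -0.0183252  -2.69371955]
{'clock': 0.1, 'joints': array([-1.25561989e+00,  3.00401866e-01,  1.52151156e+00, -8.82943744e-06,
        1.32071652e+00, -6.66223721e-02]), 'qd': array([ 0.00131262, -0.00114052, -0.00010169,  0.00105526, -0.00037445,
       -0.00069054]), 'effort': array([ 2.64451621e-03, -5.32639396e+01, -3.53283012e+01,  7.09821051e-02,
        2.35096214e-02, -3.46188222e-05]), 'eef_pos': array([ 204.83464113, -510.178064  ,  204.95371936]), 'eef_rot': array([-3.14055709e+00, -6.05221593e-05,  3.81800967e-01]), 'wrist_force': array([ 0.19804439, -0.12149662, -0.33628967]), 'moment': array([-0.00465493,  0.01165437, -0.05475708]), 'finger_force': 0.0, 'finger_gap': 93.64357869668821}
```

View pics/top1.png

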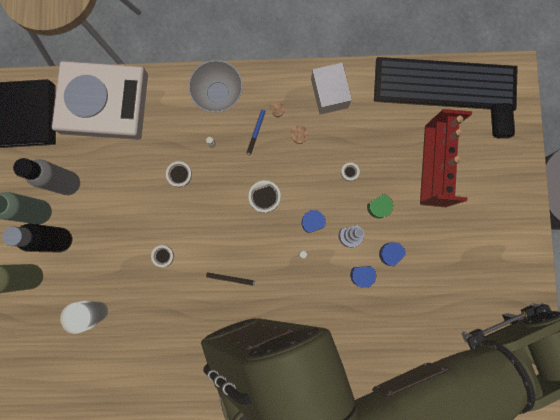

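View pics/side1.png

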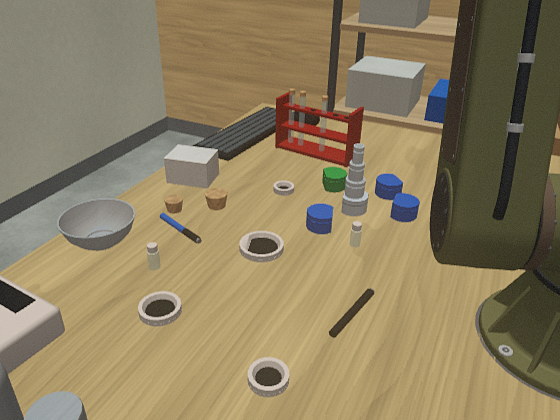

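The top view shows the stack at (351,236), with blue look-alikes at (313,222), (393,254) and (364,276) and a green one at (381,207). The stands are at (178,174), (264,196), (350,172) and (162,256), and the vials at (210,141) and (304,254). The side view shows the four-step aluminium stack at (356,180).

```bash
python3 - <<'E'
from h import *
for n,crop,f in(('top',(130,290,120,420),2.6),('side',(130,400,130,430),2.0)):
    c=cam(n); im=c['img']; hsv=cv2.cvtColor(im,cv2.COLOR_BGR2HSV)
    m=((hsv[...,1]<50)&(hsv[...,2]>100)).astype(np.uint8)*255
    W=cloud(c)
    cs,_=cv2.findContours(m,cv2.RETR_EXTERNAL,cv2.CHAIN_APPROX_NONE)
    for k in cs:
        x,y,w,h=cv2.boundingRect(k)
        if cv2.contourArea(k)<15 or not(crop[0]<y<crop[1] and crop[2]<x<crop[3]): continue
        mm=np.zeros_like(m); cv2.drawContours(mm,[k],-1,255,-1)
        z=np.nanmax(W[...,2][mm>0]); 
        hull=cv2.convexHull(k); M=cv2.moments(hull); u,v=M['m10']/M['m00'],M['m01']/M['m00']
        zz=14
        s=c['fx']/np.nanmedian(c['z_map'][mm>0])
        print(n,'px',round(u,1),round(v,1),'ray14',ray(c,u,v,14).round(1),'zmax',round(float(z),1),'eqdia',round(2*np.sqrt(M['m00']/np.pi)/s,1))
    y0,y1,x0,x1=crop
    if n=='top': y0,y1,x0,x1=150,290,290,430
    else: y0,y1,x0,x1=130,250,290,430
    cv2.imwrite(f'pics/crop_{n}.png',cv2.resize(im[y0:y1,x0:x1],None,fx=4,fy=4,interpolation=cv2.INTER_CUBIC))
    if n=='top':
        pts=W[150:290,290:430].reshape(-1,3)
    else: pts=W[130:250,290:430].reshape(-1,3)
    for a,b in((35,45),(75,85),(115,125),(155,165)):
        q=pts[(pts[:,2]>a)&(pts[:,2]<b)]
        print(n,a,len(q),np.median(q,0).round(1) if len(q) else '')
    for k,lo,hi in(('blue',(100,120,50),(130,255,255)),('green',(50,100,40),(85,255,255))):
        b=cv2.inRange(hsv,lo,hi)
        nn,_,st,ce=cv2.connectedComponentsWithStats(b)
        for i in range(1,nn):
            if st[i,4]>100: print(n,k,ce[i].round(1),ray(c,*ce[i],40 if n=='top' else 25).round(1))
E
```

```text
top px 302.6 254.0 ray14 [ 380.6 -109.5   14. ] zmax 55.8 eqdia 18.5
top px 161.8 255.7 ray14 [386.4 279.1  14. ] zmax 19.6 eqdia 60.8
top px 351.7 235.5 ray14 [ 427.9 -246.3   14. ] zmax 163.3 eqdia 59.2
top px 264.1 196.0 ray14 [544.4  -7.7  14. ] zmax 21.1 eqdia 89.3
top px 349.9 171.3 ray14 [ 607.1 -248.9   14. ] zmax 20.4 eqdia 50.3
top px 178.2 173.7 ray14 [614.4 232.   14. ] zmax 18.8 eqdia 71.4
top px 209.8 140.8 ray14 [706. 142.  14.] zmax 55.3 eqdia 20.5
top 35 1706 [ 408.8 -288.5   39.3]
top 75 77 [ 421.4 -231.5   79.5]
top 115 56 [ 426.2 -232.7  119.4]
top 155 70 [ 430.1 -241.8  159.8]
top blue [312.9 220.7] [ 469.6 -138.9   40. ]
top blue [392.5 252.9] [ 377.1 -349.3   40. ]
top blue [363.8 276. ] [ 317.7 -269.8   40. ]
top green [381.2 206. ] [ 504.7 -325.3   40. ]
side px 267.9 376.3 ray14 [384.3 286.2  14. ] zmax 15.7 eqdia 59.2
side px 159.4 307.9 ray14 [610.6 240.2  14. ] zmax 15.4 eqdia 65.7
side px 151.8 248.2 ray14 [728.6 108.1  14. ] zmax 52.6 eqdia 21.9
side px 261.1 245.8 ray14 [540.8   2.7  14. ] zmax 14.8 eqdia 74.9
side px 356.3 226.5 ray14 [ 392.8 -152.8   14. ] zmax 51.7 eqdia 21.2
side px 283.4 187.4 ray14 [ 604.  -238.1   14. ] zmax 14.9 eqdia 41.5
side px 355.7 183.5 ray14 [ 454.1 -338.9   14. ] zmax 160.4 eqdia 92.3
side 35 1486 [ 427.9 -265.4   38.6]
side 75 162 [ 435.1 -232.3   79. ]
side 115 82 [ 427.6 -231.3  118.7]
side 155 53 [ 429.9 -237.3  158.3]
side blue [437.1 101.8] [  382.9 -1031.8    25. ]
side blue [389.  179.9] [ 381.5 -375.1   25. ]
side blue [405.7 200.9] [ 320.7 -291.    25. ]
side blue [320.  211.2] [ 478.7 -158.5   25. ]
side blue [171.7 221.9] [739.8  25.2  25. ]
side green [334.  178.5] [ 504.6 -319.1   25. ]
```

View pics/crop_top.png

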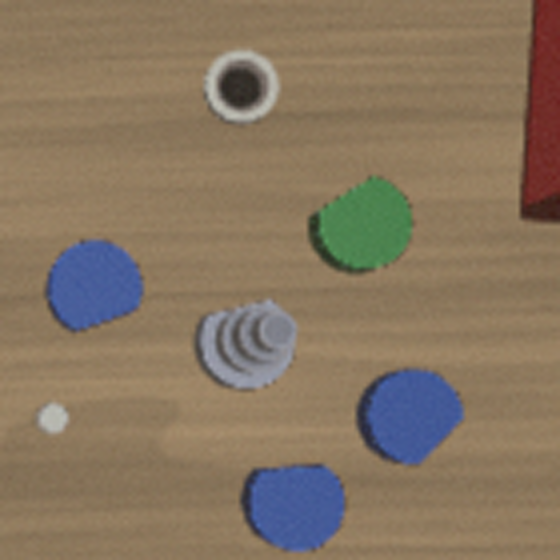

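View pics/crop_side.png

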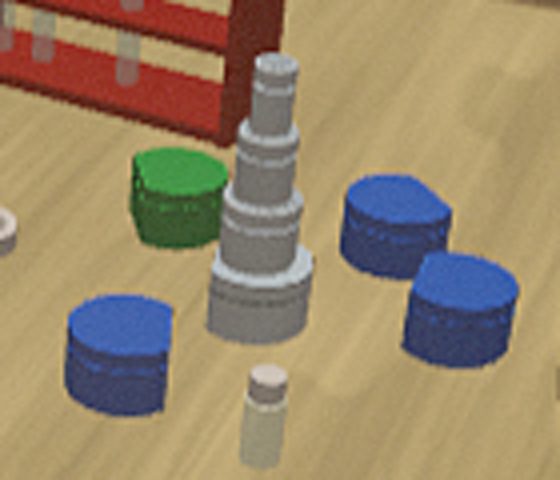

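The crops show that the aluminium stack, at (352,235) in the top view and (356,183) in the side view, is the only grey one, so it is the one meant. The blue and green flat-sided tins are decoys. Next I measure the stand centres, the stand_d flat and the top tin.

```bash
cat >> h.py <<'E'
def to(x,y,z,yaw=None):
    s=manip.read_state(); p=s['eef_pos']; a=s['eef_rot'][2]
    d=np.array([x,y,z])-p
    print('t',round(s['clock'],2),'pos',p.round(1),'yaw',round(a,3),'shift_m',(R.from_euler('xyz',s['eef_rot']).as_matrix().T@d/1000).round(4), 'turn',None if yaw is None else round(-(yaw-a),3),'j6',s['joints'][5].round(2))
E
python3 - <<'E'
from h import *
for n,uv in(('top',(359,232.5)),('side',(359,145.5))):
    c=cam(n); print(n,'A',ray(c,*uv,160).round(1))
    im=c['img']; hsv=cv2.cvtColor(im,cv2.COLOR_BGR2HSV)
    P=dict(A=(350,171),B=(162,256),C=(178,174),D=(264,196)) if n=='top' else dict(A=(283,187),B=(268,376),C=(159,308),D=(261,246))
    m=((hsv[...,1]<50)&(hsv[...,2]>100)).astype(np.uint8)
    cs,_=cv2.findContours(m,cv2.RETR_EXTERNAL,cv2.CHAIN_APPROX_NONE)
    for k,q in P.items():
        kk=[t for t in cs if cv2.pointPolygonTest(cv2.convexHull(t),q,False)>0][0]
        M=cv2.moments(cv2.convexHull(kk)); u,v=M['m10']/M['m00'],M['m01']/M['m00']
        print(n,k,ray(c,u,v,7).round(1))
        if k=='D':
            r=22 if n=='top' else 30
            x0,y0=int(u-r),int(v-r)
            cv2.imwrite(f'pics/D{n}.png',cv2.resize(im[y0:y0+2*r,x0:x0+2*r],None,fx=9,fy=9,interpolation=cv2.INTER_CUBIC))
            d=cv2.inRange(im[y0:y0+2*r,x0:x0+2*r],(0,0,0),(95,95,95))
            nn,l,st,ce=cv2.connectedComponentsWithStats(d); i=1+np.argmax(st[1:,4])
            k2=max(cv2.findContours((l==i).astype(np.uint8),cv2.RETR_EXTERNAL,cv2.CHAIN_APPROX_NONE)[0],key=cv2.contourArea).reshape(-1,2)
            w=np.array([ray(c,a+x0,b+y0,5) for a,b in k2])[:,:2]
            ctr=ray(c,u,v,7)[:2]
            print('cen',w.mean(0)-ctr)
            e=w-ctr; th=np.degrees(np.arctan2(e[:,1],e[:,0])); 
            for t,rr in sorted(zip(th,np.hypot(*e.T))): print(int(t),int(rr),end='; ')
            print()
to(430,-240,220)
E
```

```text
top A [ 428.9 -241.7  160. ]
top A [ 608.2 -249.9    7. ]
top B [386.4 280.8   7. ]
top C [615.7 233.4   7. ]
top D [545.1  -7.4   7. ]
cen [-1.58945782 -0.17981566]
-177 30; -171 31; -166 31; -162 32; -155 30; -151 32; -144 31; -136 31; -129 31; -122 32; -115 33; -111 32; -106 31; -101 30; -96 30; -90 30; -86 33; -81 33; -75 31; -70 32; -66 33; -63 31; -56 30; -52 31; -45 31; -38 32; -31 33; -26 31; -22 30; -16 29; -12 26; -6 25; 0 25; 6 23; 13 23; 19 24; 28 23; 34 24; 39 26; 47 26; 54 31; 56 27; 61 32; 66 30; 72 32; 77 31; 82 31; 87 31; 92 31; 97 31; 102 32; 109 30; 112 34; 118 32; 125 32; 132 31; 136 33; 139 32; 146 32; 151 31; 157 32; 162 31; 167 31; 173 33; 177 33; 
side A [ 429.6 -239.1  160. ]
side A [ 609.3 -249.6    7. ]
side B [386.9 280.8   7. ]
side C [615.9 234.3   7. ]
side D [545.4  -6.1   7. ]
cen [ 0.03546401 -4.04583116]
-179 26; -177 28; -169 29; -162 30; -161 32; -155 32; -149 32; -142 30; -136 31; -129 31; -121 30; -116 33; -114 31; -106 32; -104 30; -97 32; -94 31; -90 30; -87 29; -81 32; -77 31; -73 31; -70 30; -66 30; -62 30; -58 30; -54 30; -50 31; -47 31; -43 32; -40 33; -34 30; -30 31; -27 32; -20 31; -16 28; -10 26; -1 25; 5 24; 13 23; 22 24; 30 24; 38 24; 44 27; 51 28; 53 26; 61 26; 64 25; 72 25; 76 24; 79 23; 84 22; 88 21; 96 23; 101 22; 106 22; 111 22; 116 21; 121 22; 126 22; 131 22; 136 23; 144 21; 149 22; 153 23; 157 24; 166 23; 169 24; 172 26; 
t 0.3 pos [ 204.9 -510.3  205.3] yaw 0.382 shift_m [ 0.3096 -0.167  -0.0147] turn None j6 -0.07
```

View pics/Dtop.png

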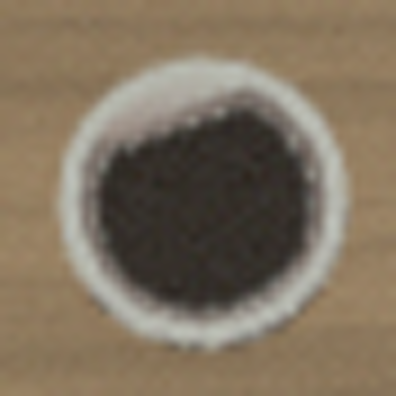

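The dark floor of stand_d is centred at (264,196), and its flat faces up-left at about +18°. The two cameras agree on every stand within 1.5 mm.

Request:
{"method": "arm_command", "body": {
  "plan": [
    [1,0.031,-0.0167,-0.0015,0],
    [1,0.031,-0.0167,-0.0015,0],
    [1,0.031,-0.0167,-0.0015,0],
    [1,0.031,-0.0167,-0.0015,0],
    [1,0.031,-0.0167,-0.0015,0],
    [1,0.031,-0.0167,-0.0015,0],
    [1,0.031,-0.0167,-0.0015,0],
    [1,0.031,-0.0167,-0.0015,0],
    [1,0.031,-0.0167,-0.0015,0],
    [1,0.031,-0.0167,-0.0015,0],
    [1,0,0,0,0]
  ],
  "newtons": 15
}}

```text
clock: 1.68
eef_pos: [431.3, -238.6, 220.5]
eef_rot: [-3.142, -0.0, 0.384]
wrist_force: [-0.3, -0.8, -1.1]
finger_gap: 93.7
finger_force: 0.0
```

```bash
python3 - <<'E'
from h import *
to(429.3,-240.4,135)
cam('side','s2.png')
E
```

```text
t 1.68 pos [ 431.3 -238.6  220.5] yaw 0.384 shift_m [-0.0025  0.0009  0.0855] turn None j6 0.61
```

View pics/s2.png

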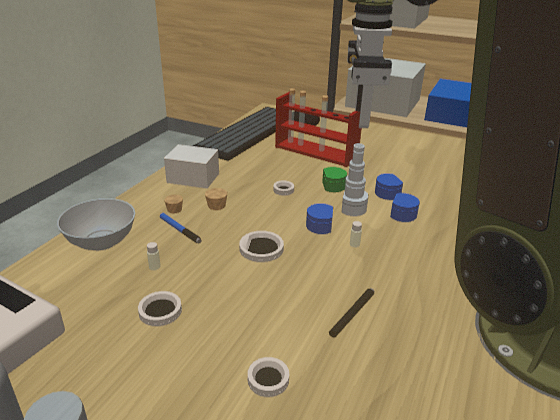

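The open gripper, at (365,110), is above the stack at (358,150), still intact. Next I descend and grip tin A.

Request:
{"method": "arm_command", "body": {
  "plan": [
    [1,-0.0025,0.001,0.02,0],
    [1,0,0,0.02,0],
    [1,0,0,0.02,0],
    [1,0,0,0.015,0],
    [1,0,0,0.0105,0],
    [1,0,0,0,0],
    [-1,0,0,0,0],
    [-1,0,0,0,0],
    [-1,0,0,0,0],
    [-1,0,0,0,0],
    [-1,0,0,0,0],
    [-1,0,0,0,0],
    [-1,0,0,0,0],
    [-1,0,0,0,0]
  ],
  "newtons": 12
}}

```text
clock: 3.48
eef_pos: [428.4, -241.8, 134.9]
eef_rot: [-3.142, 0.0, 0.382]
wrist_force: [0.8, -0.8, -1.0]
finger_gap: 24.1
finger_force: 12.0
```

Request:
{"method": "arm_command", "body": {
  "plan": [
    [-1,0,0,-0.01,0],
    [-1,0,0,-0.02,0],
    [-1,0,0,-0.03,0],
    [-1,0,0,0,0],
    [-1,0.0164,0.0075,0,0],
    [-1,0.0329,0.015,0,0],
    [-1,0.0329,0.015,0,0],
    [-1,0.0329,0.015,0.02,0],
    [-1,0.0329,0.015,0.03,0],
    [-1,0.0164,0.0075,0.03,0],
    [-1,0,0,0.02,0],
    [-1,0,0,0,0],
    [-1,0,0,0,0]
  ]
}}

```text
clock: 5.1
eef_pos: [608.9, -250.5, 96.5]
eef_rot: [3.14, -0.001, 0.381]
wrist_force: [0.2, -0.8, 0.0]
finger_gap: 23.6
finger_force: 12.0
```

```bash
python3 - <<'E'
from h import *
to(609,-250,20)
t=cam('top');s=cam('side')
for c,n,P,A in((t,'top',(350,171),(359,232)),(s,'side',(283,187),(356,160))):
    i=c['img']; a=i[P[1]-30:P[1]+30,P[0]-35:P[0]+35] if n=='top' else i[P[1]-60:P[1]+15,P[0]-35:P[0]+35]
    b=i[A[1]-30:A[1]+30,A[0]-35:A[0]+35] if n=='top' else i[A[1]-10:A[1]+65,A[0]-35:A[0]+35]
    o=cv2.resize(np.hstack([a,b]),None,fx=5,fy=5,interpolation=cv2.INTER_CUBIC); cv2.imwrite(f'pics/x{n}.png',o)
g=cv2.imread('pics/xtop.png'); h=cv2.imread('pics/xside.png'); o=np.vstack([g,h]); cv2.imwrite('pics/x1.png',cv2.resize(o,None,fx=.85,fy=.85)); print(o.shape)
E
```

```text
t 5.1 pos [ 608.9 -250.5   96.5] yaw 0.381 shift_m [ 0.0002 -0.0005  0.0765] turn None j6 0.74
(675, 700, 3)
```

View pics/x1.png

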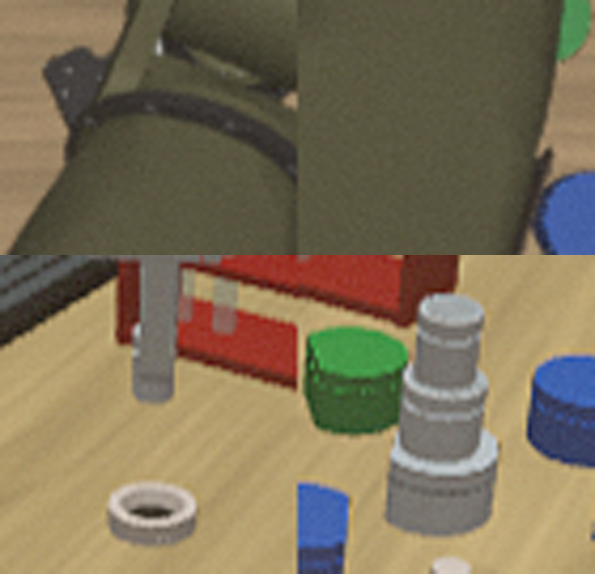

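The side crop shows tin A held directly above stand_a: tin and stand axes share crop column 153. The other three tins still stand. I lower tin A.

Request:
{"method": "arm_command", "body": {
  "plan": [
    [-1,0.0002,-0.0005,0.025,0],
    [-1,0,0,0.025,0],
    [-1,0,0,0.014,0],
    [-1,0,0,0.007,0],
    [-1,0,0,0.004,0],
    [-1,0,0,0.002,0],
    [-1,0,0,0,0],
    [-1,0,0,0,0]
  ]
}}

```text
clock: 6.2
eef_pos: [609.5, -249.8, 19.7]
eef_rot: [3.14, -0.001, 0.382]
wrist_force: [-2.1, 1.1, 5.6]
finger_gap: 23.7
finger_force: 12.0
```

Request:
{"method": "arm_command", "body": {
  "plan": [
    [-0.4,0,0,0,0],
    [0,0,0,0,0],
    [0.5,0,0,0,0],
    [1,0,0,0,0],
    [1,0,0,-0.01,0],
    [1,0,0,-0.03,0],
    [1,0,0,-0.05,0],
    [1,0,0,-0.05,0],
    [1,0,0,-0.03,0],
    [1,0,0,0,0]
  ]
}}

```text
clock: 7.45
eef_pos: [609.7, -249.9, 191.2]
eef_rot: [3.138, -0.003, 0.382]
wrist_force: [-0.8, 0.5, -0.6]
finger_gap: 93.9
finger_force: 0.0
```

```bash
python3 - <<'E'
from h import *
s=cam('side'); i=s['img']
def crop(x0,y0,x1,y1,f): return cv2.resize(i[y0:y1,x0:x1],None,fx=f,fy=f,interpolation=cv2.INTER_CUBIC)
a=crop(258,150,308,200,8);b=crop(330,150,380,200,8)
a=np.hstack([a,b]); 
for k in range(0,800,80): cv2.putText(a,str((258+k//8) if k<400 else 330+(k-400)//8),(k,12),0,.4,(0,0,255)); cv2.line(a,(k,14),(k,22),(0,0,255))
for k in range(0,400,80): cv2.putText(a,str(150+k//8),(0,k+5),0,.4,(0,0,255))
cv2.imwrite('pics/x2.png',a)
to(429,-240.5,150)
E
```

```text
t 7.5 pos [ 609.1 -249.6  188.8] yaw 0.382 shift_m [-0.1637 -0.0756  0.0385] turn None j6 0.74
```

View pics/x2.png

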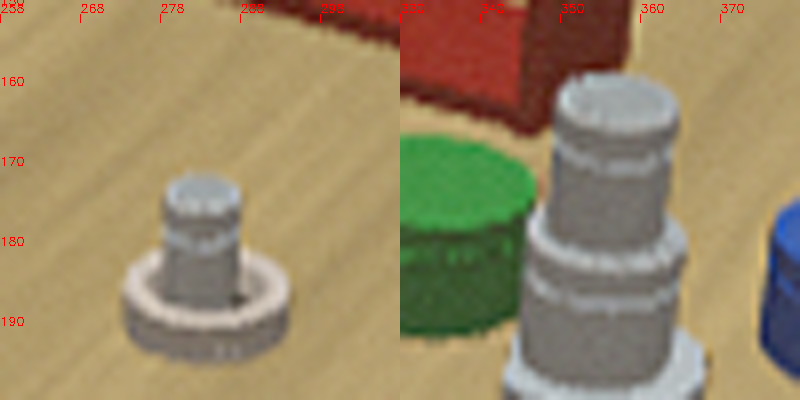

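Tin A at (283,174) stands upright in stand_a. Tin B's top is at (357.2,162.9), C's at (355.8,180) and D's at (355.4,196).

```bash
python3 - <<'E'
from h import *
s=cam('side')
for u,v,z in((357.25,162.9,120),(355.75,180,80),(355.4,196.2,40)): print(ray(s,u,v,z).round(1))
p=ray(s,357.25,162.9,120)
to(p[0],-240.5,95)
E
```

```text
[ 428.6 -236.6  120. ]
[ 426.7 -233.1   80. ]
[ 423.2 -232.4   40. ]
t 7.55 pos [ 608.7 -249.5  187.4] yaw 0.382 shift_m [-0.1638 -0.0754  0.0925] turn None j6 0.74
```

Request:
{"method": "arm_command", "body": {
  "plan": [
    [1,-0.0163,-0.0078,0,0],
    [1,-0.0326,-0.0156,0,0],
    [1,-0.0326,-0.0156,0,0],
    [1,-0.0326,-0.0156,0,0],
    [1,-0.0326,-0.0156,0,0],
    [1,-0.0163,-0.0078,0,0],
    [1,0,0,0,0],
    [1,0,0,0,0]
  ]
}}

```text
clock: 8.55
eef_pos: [429.0, -237.9, 187.4]
eef_rot: [-3.141, 0.0, 0.382]
wrist_force: [0.2, -0.3, -0.1]
finger_gap: 94.0
finger_force: 0.0
```

```bash
python3 - <<'E'
from h import *
to(428.5,-238,95)
E
```

```text
t 8.55 pos [ 429.  -237.9  187.4] yaw 0.382 shift_m [-0.0005 -0.0001  0.0924] turn None j6 0.61
```

Request:
{"method": "arm_command", "body": {
  "plan": [
    [1,-0.0005,0,0.025,0],
    [1,0,0,0.03,0],
    [1,0,0,0.025,0],
    [1,0,0,0.0124,0],
    [1,0,0,0,0],
    [-1,0,0,0,0],
    [-1,0,0,0,0],
    [-1,0,0,0,0],
    [-1,0,0,0,0],
    [-1,0,0,0,0],
    [-1,0,0,0,0],
    [-1,0,0,0,0],
    [-1,0,0,0,0]
  ]
}}

```text
clock: 10.18
eef_pos: [428.1, -238.1, 95.6]
eef_rot: [3.142, 0.0, 0.382]
wrist_force: [1.2, -0.7, -0.5]
finger_gap: 33.7
finger_force: 12.0
```

Request:
{"method": "arm_command", "body": {
  "plan": [
    [-1,0,0,-0.01,0],
    [-1,0,0,-0.02,0],
    [-1,0,0,-0.02,0],
    [-1,0.0078,-0.025,0,0],
    [-1,0.0155,-0.0497,0,0],
    [-1,0.0155,-0.0497,0,0],
    [-1,0.0155,-0.0497,0,0],
    [-1,0.0155,-0.0497,0,0],
    [-1,0.0155,-0.0497,0,0],
    [-1,0.0155,-0.0497,0,0],
    [-1,0.0155,-0.0497,0,0],
    [-1,0.0155,-0.0497,0,0],
    [-1,0.0155,-0.0497,0,0],
    [-1,0.0078,-0.025,0,0],
    [-1,0,0,0.03,0],
    [-1,0,0,0.03,0],
    [-1,0,0,0,0],
    [-1,0,0,0,0]
  ]
}}

```text
clock: 12.42
eef_pos: [387.4, 281.4, 87.0]
eef_rot: [-3.141, -0.001, 0.382]
wrist_force: [-0.6, 0.6, 0.5]
finger_gap: 33.5
finger_force: 12.0
```

```bash
python3 - <<'E'
from h import *
to(386.5,281,20.6)
s=cam('side'); i=s['img'][240:410,200:340]
cv2.imwrite('pics/x3.png',cv2.resize(i,None,fx=3.5,fy=3.5))
E
```

```text
t 12.43 pos [387.4 281.4  87. ] yaw 0.382 shift_m [-0.0011  0.0001  0.0664] turn None j6 1.74
```

View pics/x3.png

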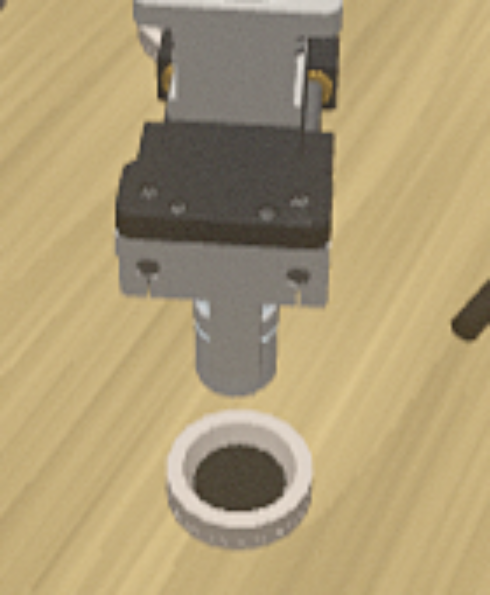

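Tin B, at crop column 236, is held over stand_b, at column 239. I lower it.

Request:
{"method": "arm_command", "body": {
  "plan": [
    [-1,-0.001,0,0.025,0],
    [-1,0,0,0.022,0],
    [-1,0,0,0.01,0],
    [-1,0,0,0.005,0],
    [-1,0,0,0.0035,0],
    [-1,0,0,0.0015,0],
    [-1,0,0,0,0],
    [-1,0,0,0,0]
  ]
}}

```text
clock: 13.48
eef_pos: [386.6, 281.1, 19.9]
eef_rot: [-3.141, -0.002, 0.382]
wrist_force: [-1.6, -3.5, 9.4]
finger_gap: 33.6
finger_force: 12.0
```

Request:
{"method": "arm_command", "body": {
  "plan": [
    [-0.2,0,0,0,0],
    [0.2,0,0,0,0],
    [0.6,0,0,0,0],
    [1,0,0,0,0],
    [1,0,0,-0.01,0],
    [1,0,0,-0.03,0],
    [1,0,0,-0.05,0],
    [1,0,0,-0.05,0],
    [1,-0.0078,0.0247,-0.01,0],
    [1,-0.0155,0.0494,0,0],
    [1,-0.0155,0.0494,0,0],
    [1,-0.0155,0.0494,0,0],
    [1,-0.0155,0.0494,0,0],
    [1,0,0,0,0],
    [1,0,0,0,0]
  ]
}}

```text
clock: 15.35
eef_pos: [403.9, 48.8, 169.0]
eef_rot: [3.142, -0.001, 0.381]
wrist_force: [1.2, 0.1, -0.1]
finger_gap: 93.9
finger_force: 0.0
```

```bash
python3 - <<'E'
from h import *
t=cam('top');s=cam('side')
a=cv2.resize(t['img'][205:265,320:380],None,fx=6.5,fy=6.5,interpolation=cv2.INTER_CUBIC)
b=cv2.resize(s['img'][340:400,240:300],None,fx=6.5,fy=6.5,interpolation=cv2.INTER_CUBIC)
cv2.imwrite('pics/x4.png',np.hstack([a,b]))
s_=manip.read_state()
W=cloud(t)[205:265,320:380].reshape(-1,3)
W2=cloud(s)[165:225,325:385].reshape(-1,3)
for w in(W,W2):
    q=w[(w[:,2]>74)&(w[:,2]<88)&(np.hypot(w[:,0]-426,w[:,1]+235)<45)]; 
    if len(q): print(len(q),q.mean(0).round(1),q.min(0).round(1),q.max(0).round(1))
to(426.5,-236,55)
E
```

```text
231 [ 428.6 -240.7   79.3] [ 408.  -263.6   74.6] [ 450.2 -218.6   85.7]
170 [ 427.5 -235.9   78.2] [ 407.  -262.8   74.2] [ 449.7 -215.6   81. ]
t 15.45 pos [403.9  49.4 168.7] yaw 0.383 shift_m [-0.0857  0.2732  0.1137] turn None j6 1.22
```

View pics/x4.png

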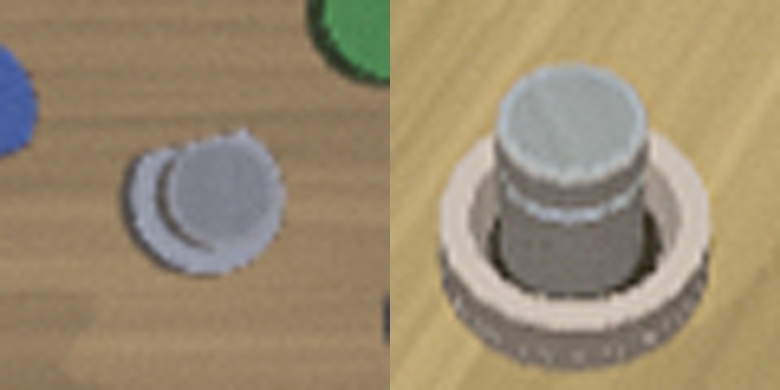

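Tin B sits upright in stand_b in the right crop. In the left crop, tin C at (355,234.5) stands on D. I fetch C.

Request:
{"method": "arm_command", "body": {
  "plan": [
    [1,-0.0071,0.0231,0,0],
    [1,-0.0142,0.0462,0,0],
    [1,-0.0142,0.0462,0,0],
    [1,-0.0142,0.0462,0,0],
    [1,-0.0142,0.0462,0,0],
    [1,-0.0142,0.0462,0,0],
    [1,-0.0071,0.0231,0.02,0],
    [1,0,0,0.03,0],
    [1,0,0,0.03,0],
    [1,0,0,0.02,0],
    [1,0,0,0.0137,0],
    [1,0,0,0,0],
    [1,0,0,0,0]
  ]
}}

```text
clock: 17.08
eef_pos: [428.7, -240.5, 55.6]
eef_rot: [3.141, -0.001, 0.382]
wrist_force: [0.4, 0.1, 0.6]
finger_gap: 93.9
finger_force: 0.0
```

Request:
{"method": "arm_command", "body": {
  "plan": [
    [-1,0,0,0,0],
    [-1,0,0,0,0],
    [-1,0,0,0,0],
    [-1,0,0,0,0],
    [-1,0,0,0,0],
    [-1,0,0,0,0],
    [-1,0,0,0,0],
    [-1,0,0,0,0],
    [-1,0,0,-0.01,0],
    [-1,0,0,-0.02,0],
    [-1,0,0,-0.03,0],
    [-1,0,0,-0.02,0],
    [-1,0,0,0,0]
  ]
}}

```text
clock: 18.7
eef_pos: [428.7, -240.8, 136.4]
eef_rot: [3.139, -0.002, 0.382]
wrist_force: [-0.1, 0.6, -0.8]
finger_gap: 44.4
finger_force: 12.0
```

Request:
{"method": "arm_command", "body": {
  "plan": [
    [-1,0.016,-0.0168,0,0],
    [-1,0.0319,-0.0337,0,0],
    [-1,0.0319,-0.0337,0,0],
    [-1,0.0319,-0.0337,0,0],
    [-1,0.0319,-0.0337,0,0],
    [-1,0.0319,-0.0337,0,0],
    [-1,0.0319,-0.0337,0,0],
    [-1,0.0319,-0.0337,0,0],
    [-1,0.0319,-0.0337,0,0],
    [-1,0.0319,-0.0337,0,0],
    [-1,0.0319,-0.0337,0,0],
    [-1,0.016,-0.0168,0,0],
    [-1,0,0,0.03,0],
    [-1,0,0,0,0],
    [-1,0,0,0,0]
  ]
}}

```text
clock: 20.58
eef_pos: [615.9, 234.0, 105.3]
eef_rot: [3.142, -0.0, 0.381]
wrist_force: [0.6, 0.8, -0.4]
finger_gap: 45.0
finger_force: 12.0
```

```bash
python3 - <<'E'
from h import *
to(616,234,20.6)
t=cam('top');s=cam('side')
i=s['img'][215:335,100:220]
j=t['img'][205:265,320:380]
cv2.imwrite('pics/x5.png',np.hstack([cv2.resize(i,(390,390),interpolation=cv2.INTER_CUBIC),cv2.resize(j,(390,390),interpolation=cv2.INTER_CUBIC)]))
E
```

```text
t 20.57 pos [615.9 234.  105.3] yaw 0.381 shift_m [ 0.0001 -0.      0.0847] turn None j6 1.5
```

View pics/x5.png

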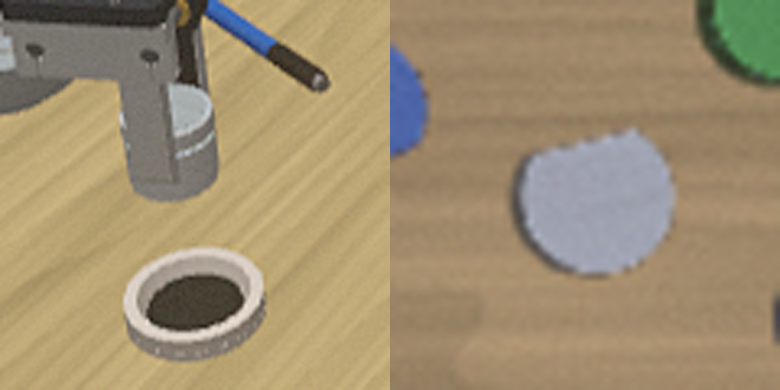

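```bash
python3 - <<'E'
from h import *
t=cam('top');s=cam('side')
def proj(c,p):
    q=rot(c).T@(np.array(p)-c['eye']); return (q[0]/q[2]*c['fx']+c['cx'],q[1]/q[2]*c['fy']+c['cy'])
print('expected tin bottom',proj(s,(616,234,89.7)),'mid',proj(s,(616,234,109.7)),'stand',proj(s,(616,234,14)))
def flat(mask,x0,y0,z,name):
    k=max(cv2.findContours(mask,cv2.RETR_EXTERNAL,cv2.CHAIN_APPROX_NONE)[0],key=cv2.contourArea).reshape(-1,2)
    w=np.array([ray(t,a+x0,b+y0,z)[:2] for a,b in k])
    c0=np.mean([w.min(0),w.max(0)],0)
    for _ in range(20):   # circle fit on far side
        e=w-c0; th=np.arctan2(e[:,1],e[:,0]); m=np.cos(th-0.3)<0.4
        A=np.c_[2*w[m],np.ones(m.sum())]; x=np.linalg.lstsq(A,(w[m]**2).sum(1),rcond=None)[0]; c0=x[:2]
    r=np.sqrt(x[2]+c0@c0)
    e=w-c0; th=np.arctan2(e[:,1],e[:,0]); a=0.3
    for _ in range(10):
        f=np.abs(th-a)<0.5
        l=cv2.fitLine(w[f].astype(np.float32),cv2.DIST_HUBER,0,.01,.01).ravel()
        n=np.array([-l[1],l[0]]); d=n@(l[2:]-c0); n*=np.sign(d); a=np.arctan2(n[1],n[0])
    print(name,'centre',c0.round(1),'r',r.round(1),'flat dist',abs(d).round(1),'yaw',a.round(3),f.sum())
i=t['img'][205:265,320:380]; hsv=cv2.cvtColor(i,cv2.COLOR_BGR2HSV)
flat(((hsv[...,1]<55)&(hsv[...,2]>110)).astype(np.uint8),320,205,40,'tinD')
i=t['img'][174:218,242:286]
flat(cv2.inRange(i,(0,0,0),(95,95,95)),242,174,5,'standD')
E
```

```text
expected tin bottom (np.float64(154.26449781667867), np.float64(269.1026492734838)) mid (np.float64(152.9281303211646), np.float64(259.12601646767416)) stand (np.float64(159.03022103185725), np.float64(304.6810891349443))
tinD centre [ 429.2 -241.9] r 31.2 flat dist 22.8 yaw 0.268 9
standD centre [545.1  -7.3] r 31.7 flat dist 23.9 yaw 0.289 8
```

Both fits match the given sizes (tin D radius about 32 mm, flat about 23.5 mm from the axis). Tin C's image position fits the expected projection. I lower C.

Request:
{"method": "arm_command", "body": {
  "plan": [
    [-1,0,0,0.03,0],
    [-1,0,0,0.03,0],
    [-1,0,0,0.013,0],
    [-1,0,0,0.006,0],
    [-1,0,0,0.004,0],
    [-1,0,0,0.002,0],
    [-1,0,0,0,0],
    [-1,0,0,0,0]
  ]
}}

```text
clock: 21.78
eef_pos: [615.9, 234.3, 20.3]
eef_rot: [3.142, -0.001, 0.382]
wrist_force: [0.4, -0.7, -0.9]
finger_gap: 44.6
finger_force: 12.0
```

Request:
{"method": "arm_command", "body": {
  "plan": [
    [-1,0,0,0.0008,0],
    [-1,0,0,0.0005,0],
    [-1,0,0,0,0]
  ]
}}

```text
clock: 22.15
eef_pos: [616.1, 234.3, 19.9]
eef_rot: [3.142, -0.001, 0.382]
wrist_force: [-4.6, -1.5, 9.7]
finger_gap: 44.8
finger_force: 12.0
```

Request:
{"method": "arm_command", "body": {
  "plan": [
    [0.1,0,0,0,0],
    [0.5,0,0,0,0],
    [1,0,0,0,0],
    [1,0,0,0,0],
    [1,0,0,-0.01,0],
    [1,0,0,-0.03,0],
    [1,0,0,-0.04,0],
    [1,0,0,-0.04,0],
    [1,0,0,0,0]
  ]
}}

```text
clock: 23.28
eef_pos: [617.1, 234.7, 143.0]
eef_rot: [3.141, -0.007, 0.382]
wrist_force: [0.7, 0.5, 0.1]
finger_gap: 94.0
finger_force: 0.0
```

Request:
{"method": "arm_command", "body": {
  "plan": [
    [1,-0.0161,0.0169,0,0],
    [1,-0.0323,0.0338,0,0],
    [1,-0.0323,0.0338,0,0],
    [1,-0.0323,0.0338,0,0],
    [1,-0.0323,0.0338,0,0],
    [1,-0.0323,0.0338,0,0],
    [1,-0.0323,0.0338,0,0],
    [1,-0.0323,0.0338,0,0],
    [1,-0.0323,0.0338,0,0],
    [1,-0.0323,0.0338,0,0],
    [1,-0.0323,0.0338,0,0],
    [1,-0.0161,0.0169,0,0]
  ]
}}

```text
clock: 24.78
eef_pos: [423.5, -244.8, 138.2]
eef_rot: [-3.141, 0.0, 0.38]
wrist_force: [0.6, 0.6, 0.5]
finger_gap: 93.9
finger_force: 0.0
```

Request:
{"method": "arm_command", "body": {
  "plan": [
    [1,0,0,0,-0.182],
    [1,0,0,0,-0.182],
    [1,0,0,0,-0.182],
    [1,0,0,0,-0.182],
    [1,0,0,0,-0.182],
    [1,0,0,0,-0.182],
    [1,0,0,0,-0.182],
    [1,0,0,0,-0.182],
    [1,0,0,0,0],
    [1,0,0,0,0]
  ]
}}

```text
clock: 26.02
eef_pos: [424.6, -243.1, 138.4]
eef_rot: [-3.141, -0.0, 1.834]
wrist_force: [0.0, 0.0, 0.3]
finger_gap: 94.2
finger_force: 0.0
```

```bash
python3 - <<'E'
from h import *
to(425,-242.6,15,1.839)
s=cam('side')
cv2.imwrite('pics/x6.png',np.hstack([cv2.resize(s['img'][100:230,300:430],(390,390)),cv2.resize(s['img'][250:350,110:210],(390,390))]))
E
```

```text
t 26.02 pos [ 424.6 -243.1  138.4] yaw 1.834 shift_m [0.0003 0.0006 0.1234] turn -0.005 j6 -0.86
```

View pics/x6.png

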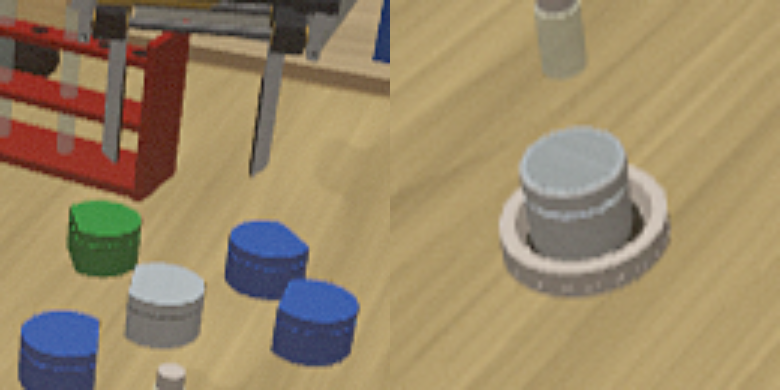

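Tin C is seated in the right crop. In the left crop the open fingers are above the grey tin D, with room to the blue and green look-alikes. I descend and grip across the flat.

Request:
{"method": "arm_command", "body": {
  "plan": [
    [1,0,0.0005,0.03,-0.005],
    [1,0,0,0.03,0],
    [1,0,0,0.03,0],
    [1,0,0,0.02,0],
    [1,0,0,0.0125,0],
    [1,0,0,0,0],
    [-1,0,0,0,0],
    [-1,0,0,0,0],
    [-1,0,0,0,0],
    [-1,0,0,0,0],
    [-1,0,0,0,0],
    [-1,0,0,0,0],
    [-1,0,0,0,0]
  ],
  "newtons": 20
}}

```text
clock: 27.7
eef_pos: [425.2, -243.1, 16.2]
eef_rot: [3.141, 0.0, 1.843]
wrist_force: [-0.6, 0.7, 4.2]
finger_gap: 55.4
finger_force: 19.9
```

Request:
{"method": "arm_command", "body": {
  "plan": [
    [-1,0,0,-0.01,0],
    [-1,0,0,-0.02,0],
    [-1,0,0,-0.03,0],
    [-1,0,0,-0.02,-0.03],
    [-1,0.0158,0.0151,0,0],
    [-1,0.0317,0.0301,0,0],
    [-1,0.0317,0.0301,0,0],
    [-1,0.0317,0.0301,0,0],
    [-1,0.0317,0.0301,0,0],
    [-1,0.0317,0.0301,0,0],
    [-1,0.0158,0.0151,0.01,0],
    [-1,0,0,0,0],
    [-1,0,0,0,0]
  ]
}}

```text
clock: 29.32
eef_pos: [540.9, -8.4, 86.3]
eef_rot: [-3.141, 0.0, 1.873]
wrist_force: [1.0, -0.1, -1.3]
finger_gap: 55.5
finger_force: 19.9
```

```bash
python3 - <<'E'
from h import *
to(541.1,-8.1,22,1.873)
s=cam('side')
def proj(c,p):
    q=rot(c).T@(np.array(p)-c['eye']); return (q[0]/q[2]*c['fx']+c['cx'],q[1]/q[2]*c['fy']+c['cy'])
p=manip.read_state()['eef_pos']
print(proj(s,(545.2,-6.8,p[2]-16)),proj(s,(545.2,-6.8,14)))
cv2.imwrite('pics/x7.png',cv2.resize(s['img'][160:280,200:320],(600,600),interpolation=cv2.INTER_CUBIC))
E
```

```text
t 29.32 pos [540.9  -8.4  86.3] yaw 1.873 shift_m [0.0002 0.0003 0.0643] turn -0.0 j6 -0.38
(np.float64(261.4298284141771), np.float64(219.04070436352472)) (np.float64(261.34524512738136), np.float64(242.75684873965122))
```

View pics/x7.png

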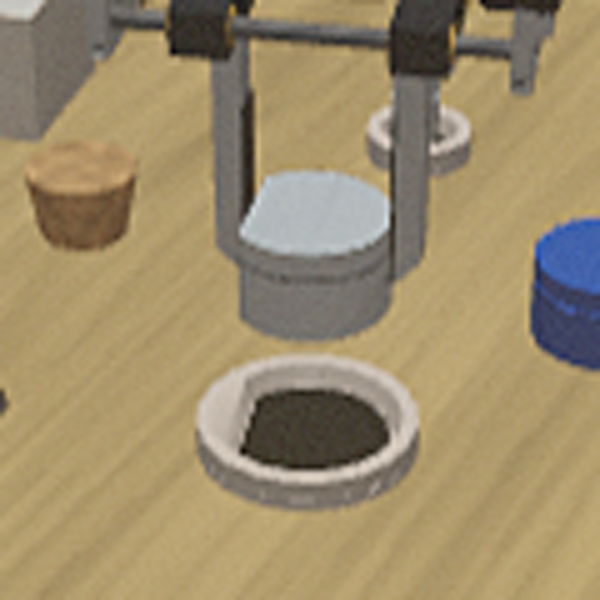

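Tin D hangs over stand_d with its flat on the left, as in the recess: tin flat edge (270,180)-(240,228), recess flat near x=245. I lower it.

Request:
{"method": "arm_command", "body": {
  "plan": [
    [-1,0.0002,0.0003,0.025,0],
    [-1,0,0,0.02,0],
    [-1,0,0,0.008,0],
    [-1,0,0,0.005,0],
    [-1,0,0,0.003,0],
    [-1,0,0,0.002,0],
    [-1,0,0,0.0015,0],
    [-1,0,0,0,0],
    [-1,0,0,0,0]
  ]
}}

```text
clock: 30.5
eef_pos: [541.4, -7.5, 21.7]
eef_rot: [3.141, 0.0, 1.873]
wrist_force: [-0.7, 0.2, -2.0]
finger_gap: 55.5
finger_force: 19.9
```

Request:
{"method": "arm_command", "body": {
  "plan": [
    [-1,0,0,0.0006,0],
    [-1,0,0,0.0006,0],
    [-1,0,0,0,0],
    [-1,0,0,0,0]
  ]
}}

```text
clock: 31.0
eef_pos: [541.5, -7.5, 21.2]
eef_rot: [3.141, 0.0, 1.873]
wrist_force: [-5.3, 0.3, 10.2]
finger_gap: 54.9
finger_force: 19.9
```

Contact comes at the expected height (underside at about 5 mm). I release, lift and look.

Request:
{"method": "arm_command", "body": {
  "plan": [
    [0.3,0,0,0,0],
    [0.6,0,0,0,0],
    [1,0,0,0,0],
    [1,0,0,0,0],
    [1,0,0,0,0],
    [1,0,0,-0.01,0],
    [1,0,0,-0.03,0],
    [1,0,0,-0.05,0],
    [1,0,0,-0.05,0],
    [1,0,-0.03,0,0],
    [1,0,-0.05,0,0],
    [1,0,-0.05,0,0],
    [1,0,-0.05,0,0],
    [1,0,-0.05,0,0],
    [1,0,0,0,0],
    [1,0,0,0,0]
  ]
}}

```text
clock: 33.0
eef_pos: [322.5, -76.0, 161.1]
eef_rot: [3.14, 0.001, 1.872]
wrist_force: [-0.4, 0.1, -1.0]
finger_gap: 94.0
finger_force: 0.0
```

```bash
python3 - <<'E'
from h import *
t=cam('top');s=cam('side')
W=cloud(s);T=cloud(t)
for n,(x,y,r) in dict(A=(609,-250,12),B=(386.5,281,17),C=(616,234,22.5),D=(545,-6.8,32)).items():
    for k,w in(('side',W),('top',T)):
        q=w[(np.hypot(w[...,0]-x,w[...,1]-y)<r+8)&(w[...,2]>36)&(w[...,2]<70)]
        if len(q)>5: print(n,k,len(q),'top z',np.median(q[q[:,2]>np.percentile(q[:,2],40)][:,2]).round(1),'offset of bbox mid',((np.percentile(q[:,:2],2,axis=0)+np.percentile(q[:,:2],98,axis=0))/2-(x,y)).round(1))
cv2.imwrite('pics/x8.png',np.hstack([cv2.resize(s['img'][130:410,120:380],(390,420)),cv2.resize(t['img'][120:270,140:370],(400,420))]))
E
```

```text
A side 54 top z 43.5 offset of bbox mid [1.5 2.4]
A top 62 top z 45.0 offset of bbox mid [ 0.2 -0.1]
B side 417 top z 44.0 offset of bbox mid [0.2 1.3]
B top 127 top z 45.2 offset of bbox mid [ 0.3 -1.2]
C side 466 top z 43.9 offset of bbox mid [-0.5  1.9]
C top 207 top z 45.7 offset of bbox mid [-0.4 -0.8]
D side 496 top z 43.8 offset of bbox mid [-4.1  3.2]
D top 398 top z 45.6 offset of bbox mid [-3.8 -0.1]
```

View pics/x8.png

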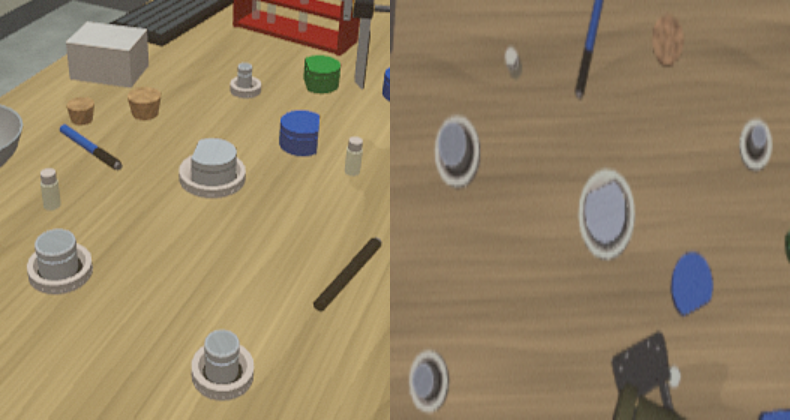

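All four tins are upright in their stands, with tops at about 45 mm as they should be when seated. The −4 mm bounding-box offset on D is its flat. Both vials are standing and the gripper touches nothing.

```bash
python3 -c "
from h import *
print(ticket.sign_off())"
```

```text
the job is handed in; nothing more can be done
None
```

The job is handed in, verdict not reported: by the final camera check all four tins sit upright and seated in their matching stands, the largest with its flat aligned, both vials are standing, and the last look was at about 33 s of the 128 s allowed.

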